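Present the notched slide in the viewing cabinet

TASK

Pull the front flap of the small grey viewing cabinet all the way down. Then pick up the glass slide that has a notched corner (the notch marks its frosted, labelled end) and, gripping it by its clear end, hold it level in the middle of the open front, label up, square to the cabinet with the frosted end going in first, so that the label is centred under the reading window in the roof and the slide touches no part of the cabinet. Finish while still holding it there, and leave everything else on the bench where it is.

Things in the scene. Friction and masses are not known exactly. Their poses are not given: they have to be found in the camera images.
- slide: the wanted glass slide, 96 x 34 x 6 mm, about 50 g, label up at any yaw on a fixed wooden rest 70 x 20 x 20 mm (along the slide; long edges overhang it 7 mm), one of three such rests. Origin: centre of underside. +x points to the frosted end (last 28 mm, paper label on top), -x to the clear end, +z out of the label face. The +x +y corner has an 10 x 10 mm square notch
- slide_label (a point): centre of the label, on the upper face of the slide, 29 mm from its middle towards the frosted end
- slide_clear_end (a point): middle of the clear end's edge, 48 mm from the slide's middle, at half thickness
- cabinet: grey cabinet fixed to the bench, 160 deep (x) x 200 wide (y) x 145 mm tall. Origin: centre of underside; +x points from its front inwards, z up. Front plane at x = -80 mm. Inside: floor at 30 mm, roof's underside at 133 mm, 176 mm wide. The roof has an open reading window 48 (x) x 80 (y) mm with a 6 mm rail between it and the front plane
- window (a point): centre of the reading window, level with the roof's top (145 mm up), 30 mm behind the front plane
- flap (a joint): angle of the bottom-hinged front flap: 0 upright (shut), 1.54 rad all the way down (nearly level); opens towards the cabinet's -x. Starts at 0 to 0.15 rad. Hinge friction keeps it still below about 0.3 rad; beyond 0.5 rad it sinks open by its own weight in under 3 s; pulling needs 1 to 3 N at the tab
- flap_hinge (a point): middle of the flap's hinge line, 30 mm above the bench, 6 mm in front of the front plane; the hinge runs along the cabinet's y. The flap is 190 wide, 10 mm thick and 115 mm high from the hinge
- flap_tab (a point): middle of the top edge of the flap's steel pull tab, 145 mm from the hinge. The tab is 50 wide (y) and 8 mm thick, in the flap's plane, and stands 30 mm above the roof when shut, free on both sides, so it can be pinched from above or hooked from behind
- spare_a: one of two ordinary glass slides, 96 x 34 x 6 mm, same frosted and labelled end but all four corners square; origin centre of underside. Leave it.
- spare_b: the other ordinary un-notched glass slide, same size. Leave it.
- bench_block: square steel bench block 60 x 60 x 22 mm; origin centre of underside. Leave it.
- jar: small glass jar with white cap, 48 mm across, 60 mm tall; origin centre of underside. Leave it.
- cup: small aluminium cup, 60 mm across, 60 mm tall; origin centre of underside. Leave it.
- graver: small screwdriver-like hand tool 140 mm long, lying on the bench. Leave it.
- bangle: brass bangle 64 mm across, 12 mm tall, lying flat. Leave it.
- oilstone: grey oilstone 110 x 40 x 22 mm. Leave it.
Things that resemble listed ones, but are neither listed nor needed, are in the scene too. Leave any green or purple look-alike of the slide alone.

How it is judged:
By the outcome, as a careful person would: the job done as asked, in the order asked, and still so for the second after the job is handed in, while the arm keeps its last pose, push and grip.
It also fails if it takes over 54 s, if anything falls off the work surface, if the arm or the gripper's body presses on something with over 40 N, if the wrist force passes 120 N, or if a joint passes its speed limit or range.

ROBOT

A 6-joint arm with a two-finger parallel gripper is mounted at the origin on the work surface. World frame = base frame: x ahead of the robot, y to its left, z up, the work surface at z = 0. Lengths are in mm, angles in rad, forces in N, time in s.
With the tool pointing down it reaches from about 250 to 850 mm from the base axis. Payload 12.5 kg.
Tool frame: the origin (TCP) lies midway between the tips of the shut fingers; the grasp point (between the pads) lies 19 mm behind it (bot.hold_point_z is the distance from the TCP to the grasp point, in mm); z points along the fingers, y is the line along which they close (so a half turn about z gives the same grasp; the last joint's range is limited). The gripper opens to 93 mm and grips with 3 to 60 N. Pads are 15 mm wide; open, the fingers measure 128 mm over their backs; the gripper's body (75 mm by 188 mm) begins 65 mm behind the grasp point.
Start: joints at [1.183, 0.351, 1.652, -0, 1.139, -0.085], TCP at [163.975, 524.973, 218.633] pointing down, gripper open.
Joint ranges: [-2.75, 2.75], [-0.79, 2.1], [0.01, 2.65], [-1.57, 4.71], [0.07, 3.14], [-2.87, 2.87]. Speed limits (rad/s): [2.22, 2.22, 2.79, 3.14, 3.14, 3.14].

INTERFACE

Orientations are given as a unit quaternion [w, x, y, z].
In Python, from cell import bot gives the robot as it stands.
- The arm moves only by the tool hand_motion, called after ">>>" as name(argument=value, ...), one argument or row to a line, values as JSON. Schema: {"type":"object","properties":{"plan":{"type":"array","items":{"type":"number"},"minItems":6,"maxItems":48},"aperture":{"type":"number"},"grip_force":{"type":"number"},"only":{"type":"string"},"quiet":{"type":"boolean"},"lines":{"type":"string"}},"required":["plan"],"additionalProperties":false}. plan is one flat list of numbers that holds 1 to 8 rows one after another, with no inner brackets; each row has 6 numbers: dx, dy, dz in mm, then a rotation vector rx, ry, rz in rad; each row shifts and turns the commanded pose from where the row before left it, along the tool's axes as they then stand; what a row does not reach is not made up. A row lasts 1/10 s, in which the tool goes at most 50 mm and 0.15 rad, less where a joint would pass 70% of its speed; a pose out of reach is approached as far as the arm can. aperture is the finger opening in mm, set as the call begins (left out keeps the last). The fingers move at their own pace and stop on an object; grip_force is the grip in N (left out, the last holds). Time passes only in rows, so rows that do not move let the fingers close. The tool returns the time, the measured TCP pose, the force, the opening and the grip force at its end. only (a regular expression) keeps the lines of the reply that match it, lines (a string "A,B") keeps lines A to B, and quiet returns only ok. Input that does not fit is refused with a message, and nothing moves.
- bot.state(): the state, without advancing time (a new reading comes with each control period).
- bot.camera(name): name is "scene" or "top"; returns the picture (384x512x3 uint8, red, green, blue); there is no depth.
- bot.camera_info(name): a dict with "vfov" (degrees; the focal length in pixels is half the picture's height over the tangent of half this angle, whatever the lens; pixels are square), "cx", "cy" (the principal point, pixels), "eye" and "attitude" of the camera in the world. Camera axes: x right, y down, z forward; pixel columns grow to the right and rows downward; lengths in mm; the calibration is good to about 2 mm. A picture is of the moment at which its call begins. camera_info takes no time and is no camera call.
- bot.job_done(): hands the job in; it is judged then, once.
The state is a dict: "t": time; "qpos": joint angles; "joint_vel": joint speeds; "joint_efforts": joint torques, N m; "eef_pos": TCP position; "orientation": TCP orientation; "contact_force": force on the tool from outside, world axes, zero at the start; "wrist_torque": the same for the moment, N m; "gripper_width": finger opening in mm; "gripper_force": force on a finger pad.
Only numpy, scipy, OpenCV 4.12 (cv2) and the standard library are available. Lean on these libraries where they do the work, as an engineer would, in place of code of your own. Each camera call takes 0.05 s, during which the arm holds its last target. There are 200 camera calls.

## Working session

There is one attempt and no reset: what is moved stays moved. The work goes in short steps, Python scripts to look and compute and a tool call to move; the robot and the scene stay as the last step left them, time stands still between calls to the robot, and variables do not carry over. Pictures are saved under pics/ and viewed, at most 10 in all, crops included, and the job is handed in when it is done.

```bash
ls; mkdir -p pics; python3 - <<'E'
from cell import bot
import cv2,numpy as np
for n in("scene","top"):
    im=bot.camera(n); cv2.imwrite(f"pics/{n}0.png",cv2.resize(im[:,:,::-1],(800,600),interpolation=cv2.INTER_CUBIC)); np.save(f"pics/{n}0.npy",im); print(n,bot.camera_info(n))
print(bot.state(),bot.hold_point_z)
E
```

```text
pics
scene {'vfov': 55.59678159189895, 'cx': 258.95254916647144, 'cy': 187.63479100956013, 'eye': array([805.00997919, 462.38798893, 910.16899832]), 'attitude': array([-0.065555  ,  0.23253126,  0.92639864, -0.28882057])}
top {'vfov': 50.125441811724414, 'cx': 258.06010982131306, 'cy': 183.63271866560683, 'eye': array([ 435.89069642,  -13.1002402 , 1358.82760835]), 'attitude': array([-0.03429119,  0.70899767, -0.70311972,  0.04206047])}
{'t': 0.1, 'qpos': array([ 1.18339633e+00,  3.51154601e-01,  1.65235132e+00, -1.08849368e-05,
        1.13910844e+00, -8.46200344e-02]), 'joint_vel': array([ 0.00097761, -0.00059547, -0.00175528, -0.00078552,  0.00224455,
        0.00217136]), 'joint_efforts': array([ 5.33247894e-04, -4.98023736e+01, -2.85702360e+01,  6.99316710e-02,
        2.39347795e-02, -3.88145895e-05]), 'eef_pos': array([163.86791227, 524.697977  , 218.17380052]), 'orientation': array([-1.14645970e-04,  1.50810087e-01,  9.88562622e-01, -4.97850053e-04]), 'contact_force': array([-0.32099806,  0.37445969,  0.51637582]), 'wrist_torque': array([0.01458288, 0.00991304, 0.00298153]), 'gripper_force': 0.0, 'gripper_width': 92.91944406231985} 18.8
```

View pics/top0.png

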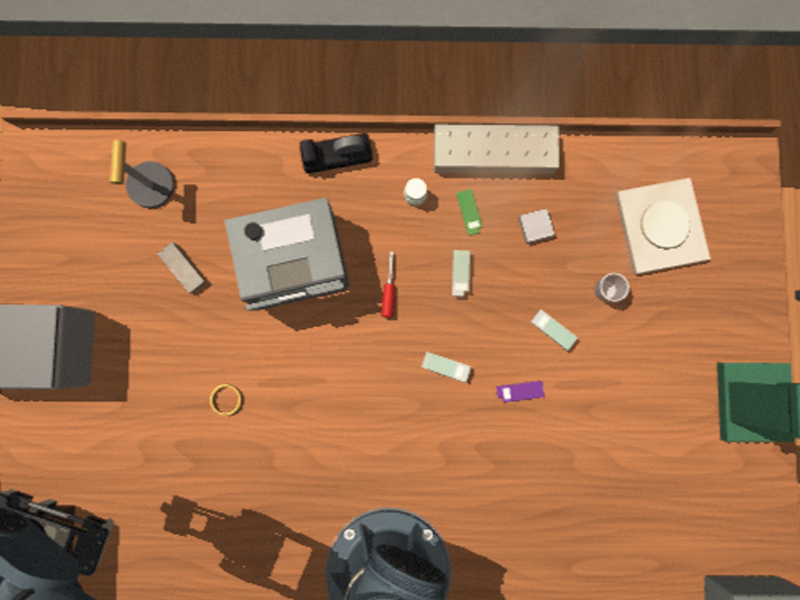

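View pics/scene0.png

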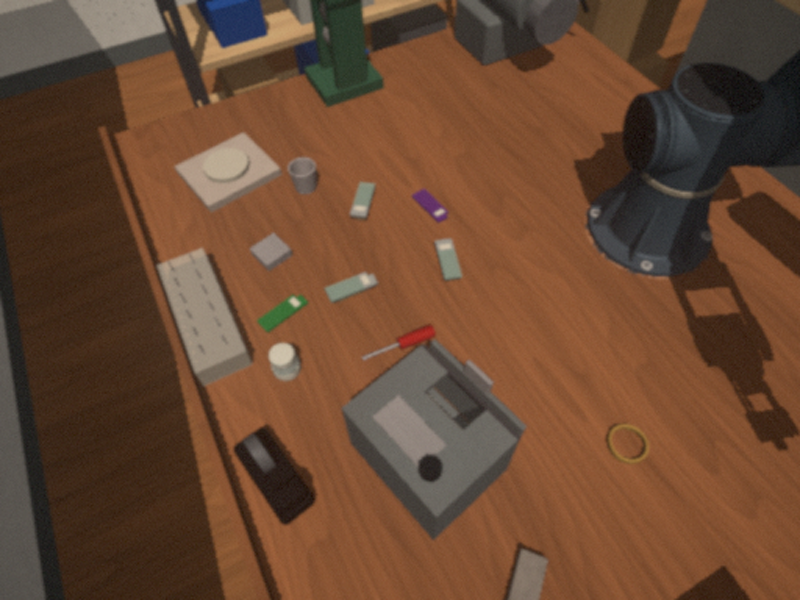

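Top picture: three pale slides at (461,273), (447,367) and (555,330), a cabinet at (287,255) with its front facing down the picture, and green and purple look-alikes to leave. In the scene picture the same slides are at (351,287), (448,259) and (362,200). I'll enlarge all three to find the notch.

```bash
python3 - <<'E'
import cv2,numpy as np
T=np.load("pics/top0.npy");S=np.load("pics/scene0.npy")
def crop(I,u,v,h=21,s=266): # 800-pic px centre
    x,y=int(u*.64),int(v*.64); c=I[y-h:y+h,x-h:x+h,::-1]
    print(x-h,y-h,s/(2*h)); return cv2.resize(c,(s,s),interpolation=cv2.INTER_CUBIC)
a=np.hstack([crop(T,*p) for p in((461,273),(447,367),(555,330))])
b=np.hstack([crop(S,*p) for p in((351,287),(448,259),(362,200))])
cv2.imwrite("pics/slides.png",np.vstack([a,b]))
x0,y0,w,h=138,120,90,84; cv2.imwrite("pics/cab.png",cv2.resize(T[y0:y0+h,x0:x0+w,::-1],None,fx=7,fy=7,interpolation=cv2.INTER_CUBIC))
E
```

```text
274 153 6.333333333333333
265 213 6.333333333333333
334 190 6.333333333333333
203 162 6.333333333333333
265 144 6.333333333333333
210 107 6.333333333333333
```

View pics/slides.png

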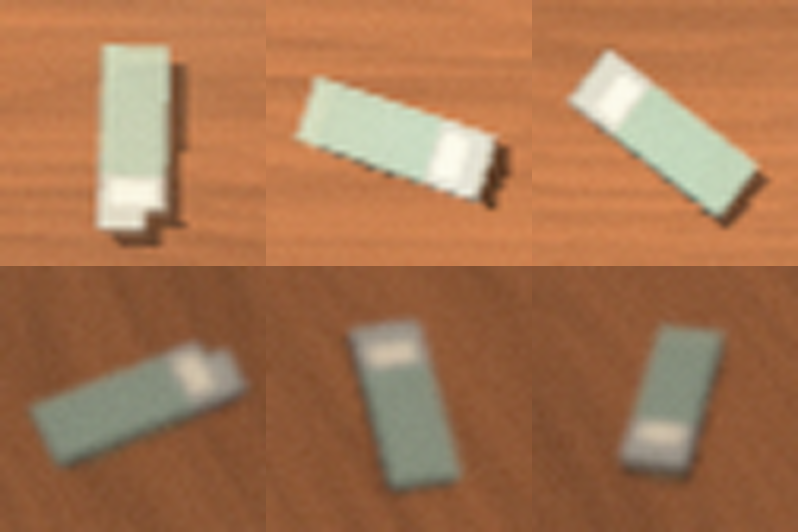

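View pics/cab.png

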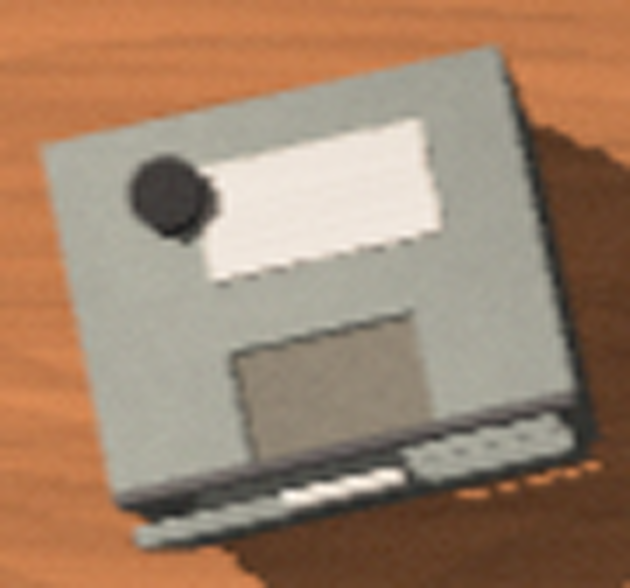

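The notched slide is the left one (top picture (461,273), scene (351,287)): its frosted end, facing the robot, lacks a corner, while the other two (447,367) and (555,330) have four square corners. The cabinet crop shows roof corners at (42,148), (497,47), (575,395) and (115,495), and the tab's top from (282,497) to (405,475).

```bash
cat > h.py <<'E'
from cell import bot
import numpy as np
from scipy.spatial.transform import Rotation as R
from scipy.optimize import least_squares
def cam(n):
    i=bot.camera_info(n); q=i["attitude"]; return i,R.from_quat([q[1],q[2],q[3],q[0]]),192/np.tan(np.radians(i["vfov"]/2))
def ray(n,u,v,z):
    i,r,f=cam(n); d=r.apply([(u-i["cx"])/f,(v-i["cy"])/f,1]); e=i["eye"]; return e+d*(z-e[2])/d[2]
def proj(n,P):
    i,r,f=cam(n); c=r.inv().apply(np.atleast_2d(P)-i["eye"]); return c[:,:2]/c[:,2:]*f+[i["cx"],i["cy"]]
def fit(obs,p0): # obs: (cam, body pt, pixel); planar pose x,y,yaw
    def res(p):
        M=R.from_rotvec([0,0,p[2]])
        return np.concatenate([(proj(n,M.apply(b)+[p[0],p[1],0])[0]-uv) for n,b,uv in obs])
    s=least_squares(res,p0); return s.x,s.fun.reshape(-1,2)
E
python3 - <<'E'
from h import *
c=lambda u,v:np.array([138+u/7-.43,120+v/7-.43])
f8=lambda u,v:np.array([u*.64,v*.64])-.2
cab=[("top",[80,100,145],c(42,148)),("top",[80,-100,145],c(497,47)),("top",[-80,100,145],c(115,492)),("top",[-80,-100,145],c(575,393)),
 ("top",[-26,40,145],c(232,352)),("top",[-26,-40,145],c(413,315))]
p,e=fit(cab,[500,250,0]);print(p,e.round(1))
cs=cab+[("scene",[80,100,145],f8(434,533)),("scene",[80,-100,145],f8(345,411))]
ps,e=fit(cs,[500,250,0]);print("both",ps,e.round(1))
k=6.3333
t=lambda u,v:np.array([274+u/k-.42,153+v/k-.42]); s=lambda u,v:np.array([203+u/k-.42,162+(v-266)/k-.42])
sl=[("top",[-48,17,26],t(169,46)),("top",[-48,-17,26],t(102,46)),("top",[48,-17,26],t(98,229)),("top",[48,7,26],t(145,229)),("top",[38,17,26],t(166,211)),
("scene",[-48,17,26],s(31,407)),("scene",[-48,-17,26],s(63,465)),("scene",[48,-17,26],s(246,385)),("scene",[48,7,26],s(230,350)),("scene",[38,17,26],s(193,343))]
for o in(sl[:5],sl[5:],sl):
    q,e=fit(o,[500,-70,3.1]);print("slide",q,e.round(1).tolist())
for th in(0,.05,.1,.15):
    M=R.from_rotvec([0,0,p[2]])
    print(th,[proj("top",M.apply([-86-145*np.sin(th),y,30+145*np.cos(th)])+[p[0],p[1],0])[0].round(1) for y in(25,-25)])
print(c(282,497),c(405,475))
E
```

```text
[6.41905896e+02 2.02955730e+02 2.32357946e-01] [[-0.1 -0.9]
 [ 0.2 -0.8]
 [-0.   1.8]
 [ 0.4  1.1]
 [-0.5 -0.3]
 [-0.  -0.9]]
both [6.43640993e+02 2.08915547e+02 2.25561874e-01] [[-1.9 -1.8]
 [-1.5 -1.2]
 [-2.2  1. ]
 [-1.7  0.7]
 [-2.5 -1. ]
 [-2.  -1.4]
 [ 0.7 -7.6]
 [-2.9 -0.4]]
slide [ 612.51110992 -146.94497202    3.12105263] [[-0.2, 0.1], [0.1, -0.2], [0.1, -0.1], [0.1, 0.1], [-0.1, 0.0]]
slide [ 611.58434691 -144.170041      3.12789736] [[0.1, 0.5], [-0.5, -0.2], [0.3, 0.0], [-0.7, -0.2], [0.8, -0.2]]
slide [ 611.91742893 -145.65258823    3.12446979] [[-0.6, 0.3], [-0.3, -0.0], [-0.2, 0.1], [-0.3, 0.3], [-0.5, 0.2], [-0.2, 0.2], [-0.8, -0.6], [-0.1, -0.2], [-0.9, -0.4], [0.5, -0.5]]
0 [array([177.4, 187. ]), array([194.4, 183.2])]
0.05 [array([177.9, 189.4]), array([194.9, 185.6])]
0.1 [array([178.5, 191.9]), array([195.4, 188.1])]
0.15 [array([179. , 194.3]), array([196. , 190.5])]
[177.85571429 190.57      ] [195.42714286 187.42714286]
```

```bash
cat >> h.py <<'E'
def delta(pos,yaw,tilt=0): # tool x horizontal heading yaw, body leaned back by tilt; returns tool-axis shift and rotvec
    s=bot.state(); q=s["orientation"]; Rc=R.from_quat([q[1],q[2],q[3],q[0]])
    x=np.array([np.cos(yaw),np.sin(yaw),0]); z=np.array([0,0,-1.]); y=np.cross(z,x)
    Rt=R.from_matrix(np.c_[x,y,z]); Rt=Rt*R.from_rotvec([0,tilt,0])
    print("shift",Rc.inv().apply(np.array(pos)-s["eef_pos"]).round(1),"rot",(Rc.inv()*Rt).as_rotvec().round(3)); return Rt
E
python3 - <<'E'
from h import *
c=lambda u,v:np.array([138+u/7-.43,120+v/7-.43])
cab=[("top",[80,100,145],c(42,148)),("top",[80,-100,145],c(497,47)),("top",[-80,100,145],c(118,507)),("top",[-80,-100,145],c(577,407)),
 ("top",[-26,40,145],c(232,352)),("top",[-26,-40,145],c(413,315)),("scene",[80,-100,145],np.array([345,411])*.64-.2),("scene",[80,100,0],np.array([434,535])*.64-.2)]
for o in(cab[:6],cab):
    p,e=fit(o,[640,205,.23]);print(p,e.round(1).tolist())
a=ray("top",*c(282,497),174.5);b=ray("top",*c(405,475),174.5);m=(a+b)/2;print(a,b,np.linalg.norm(a-b))
M=R.from_rotvec([0,0,p[2]]);print("tab in cab",M.inv().apply(m-[p[0],p[1],0]))
t=m+M.apply([22,0,0]);t[2]=200;print(t);delta(t,np.pi+p[2])
E
```

```text
[6.39799332e+02 2.02542605e+02 2.32441281e-01] [[0.0, -0.2], [0.3, -0.2], [-0.3, 0.3], [0.2, -0.2], [-0.4, 0.4], [0.1, -0.2]]
[6.38651698e+02 2.03090877e+02 2.44671715e-01] [[-0.4, 0.6], [-0.3, -0.1], [-0.1, 1.1], [0.3, -0.3], [-0.4, 0.9], [-0.0, 0.0], [-2.2, -2.5], [0.4, 2.3]]
[542.15443112 205.99700285 174.5       ] [551.72752558 155.52492548 174.5       ] 51.37192551729353
tab in cab [-94.38843977   0.55094728 174.5       ]
[568.28575015 186.09019643 200.        ]
shift [-487.  -202.6   18.3] rot [-0.001 -0.    -0.547]
```

>>> hand_motion(
  plan=[-43,-18,0,0,0,0,-43,-18,0,0,0,0,-43,-18,0,0,0,0,-43,-18,0,0,0,0,-43,-18,0,0,0,0,-43,-18,0,0,0,0,-43,-18,0,0,0,0,-43,-18,0,0,0,0],
  aperture=0,
  grip_force=20,
)

```text
t: 0.9
eef_pos: [450.5, 283.4, 218.5]
orientation: [-0.0, 0.151, 0.989, -0.0]
contact_force: [1.2, 1.4, -0.4]
gripper_width: 33.2
gripper_force: 0.0
```

>>> hand_motion(
  plan=[-36,-15,0,0,0,0,-36,-15,0,0,0,0,-36,-15,0,0,0,0,-36,-15,0,0,0,0,0,0,0,0,0,-0.135,0,0,0,0,0,-0.135,0,0,0,0,0,-0.135,0,0,0,0,0,-0.135],
)

```text
t: 1.7
eef_pos: [568.8, 184.6, 218.2]
orientation: [-0.0, -0.121, 0.993, -0.0]
contact_force: [0.2, 0.2, -0.2]
gripper_width: 0.5
gripper_force: 0.0
```

```bash
python3 -c "
from h import *
delta([568,186,156],np.pi+.232)"
```

```text
shift [ 0.4  1.6 62.2] rot [-0.    -0.001  0.011]
```

>>> hand_motion(
  plan=[0,0,25,0,0,0.011,0,0,20,0,0,0,0,0,10,0,0,0,0,0,7,0,0,0,0,0,0,0,0,0],
)

```text
t: 2.2
eef_pos: [568.8, 184.7, 156.1]
orientation: [-0.0, -0.113, 0.994, -0.0]
contact_force: [-0.7, 0.5, 1.0]
gripper_width: 0.2
gripper_force: 0.0
```

>>> hand_motion(
  plan=[6,0,0,0,0,0,6,0,0,0,0,0,6,0,0,0,0,0,6,0,0,0,0,0,6,0,0,0,0,0],
)

```text
t: 2.7
eef_pos: [539.2, 177.9, 156.9]
orientation: [0.0, -0.113, 0.994, 0.0]
contact_force: [1.6, 0.4, 0.6]
gripper_width: 0.4
gripper_force: 0.3
```

>>> hand_motion(
  plan=[9,0,2,0,0,0,9,0,4,0,0,0,9,0,5,0,0,0,9,0,6,0,0,0,9,0,6,0,0,0,9,0,6,0,0,0,9,0,6,0,0,0,0,0,0,0,0,0],
)

```text
t: 3.5
eef_pos: [476.7, 163.5, 120.7]
orientation: [-0.001, -0.113, 0.994, -0.0]
contact_force: [-0.1, 0.3, 0.5]
gripper_width: 0.4
gripper_force: 0.0
```

>>> hand_motion(
  plan=[0,0,-25,0,0,0,0,0,-40,0,0,0,0,0,-40,0,0,0,0,-40,0,0,0,0.05,0,-45,0,0,0,0.05,0,-45,0,0,0,0.05,0,-45,0,0,0,0.05,0,-45,0,0,0,0.05],
  aperture=60,
  grip_force=40,
)

```text
t: 4.3
eef_pos: [505.7, -55.8, 226.9]
orientation: [0.0, 0.013, 1.0, -0.0]
contact_force: [0.1, 0.1, -0.4]
gripper_width: 58.1
gripper_force: 0.0
```

```bash
python3 - <<'E'
from h import *
import cv2
im=bot.camera("top");cv2.imwrite("pics/top1.png",cv2.resize(im[110:270,110:310,::-1],(800,640))[:600])
p=np.array([612,-145.7]);yaw=3.124;u=np.array([np.cos(yaw),np.sin(yaw)])
g=np.r_[p-38.5*u,23]
for up in(70,0):
    Rt=delta([0,0,0],yaw,.4); tcp=g+Rt.apply([0,0,15])+[0,0,up];print(tcp); delta(tcp,yaw,.4)
E
```

```text
shift [507.6  45.5 226.3] rot [ 0.001  0.401 -0.014]
[ 644.65367103 -146.274524     79.18408509]
shift [-141.4  -80.7  147.9] rot [ 0.001  0.401 -0.014]
shift [507.6  45.5 226.3] rot [ 0.001  0.401 -0.014]
[ 644.65367103 -146.274524      9.18408509]
shift [-141.3  -80.6  217.9] rot [ 0.001  0.401 -0.014]
```

View pics/top1.png

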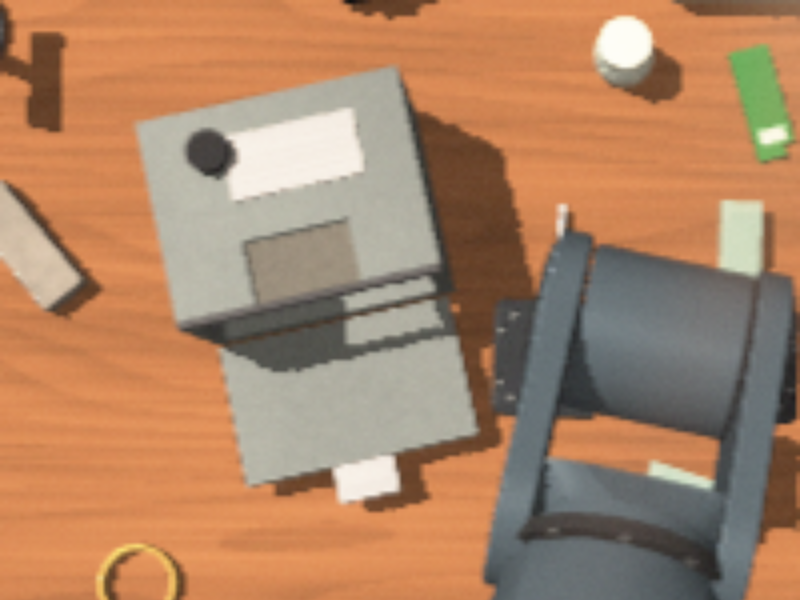

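The flap has swung out: tab end at (366,480), panel corners (220,350), (450,295), (478,435) and (248,485). I'll check its final angle numerically later. Next, above the clear end of the slide.

>>> hand_motion(
  plan=[-36,-20,0,0,0,0,-36,-20,0,0,0,0,-36,-20,0,0,0,0,-33,-21,0,0,0,0,0,0,40,0,0,-0.014,0,0,40,0,0.134,0,0,0,10,0,0.134,0,0,0,0,0,0.134,0],
  aperture=52,
)

```text
t: 5.15
eef_pos: [642.3, -138.1, 135.1]
orientation: [-0.204, 0.005, 0.979, 0.001]
contact_force: [1.4, -0.6, -0.4]
gripper_width: 51.7
gripper_force: 0.0
```

```bash
python3 - <<'E'
from h import *
yaw=3.124;
for z in (60,9.2): delta([644.7,-146.3,z],yaw,.4)
print(bot.state()["qpos"].round(2))
im=bot.camera("top")
import cv2;cv2.imwrite("pics/top2.png",cv2.resize(im[110:230,180:340,::-1],(800,600),interpolation=cv2.INTER_CUBIC))
np.save("pics/top2.npy",im)
E
```

```text
shift [-32.2  -8.2  67.9] rot [-0.003 -0.01   0.007]
shift [-52.4  -8.2 114.4] rot [-0.003 -0.01   0.007]
[-0.24  0.85  1.07 -0.09  1.62 -1.79]
```

View pics/top2.png

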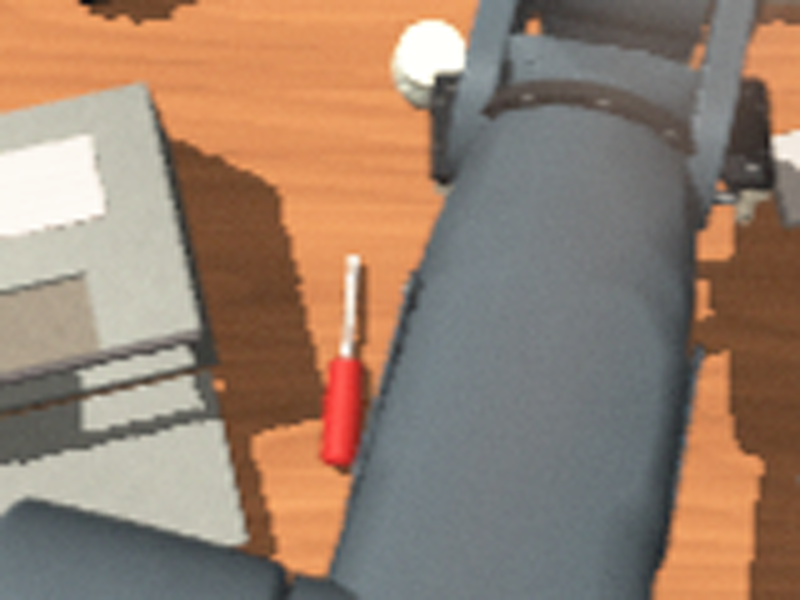

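The arm hides the slide (jar at (430,60), graver at (345,400), both untouched), so I'm relying on the earlier fit. Descending in steps.

>>> hand_motion(
  plan=[-10.7,-2.7,22.6,0,0,0.007,-10.7,-2.7,22.6,0,-0.01,0,-10.8,-2.8,22.7,0,0,0,0,0,0,0,0,0,0,0,0,0,0,0],
)

```text
t: 5.7
eef_pos: [646.5, -146.6, 62.2]
orientation: [-0.194, 0.008, 0.981, 0.0]
contact_force: [0.5, 0.7, -0.3]
gripper_width: 51.9
gripper_force: 0.0
```

```bash
python3 - <<'E'
from h import *
delta([644.7,-146.3,9.2],3.124,.4)
E
```

```text
shift [-18.5   0.4  49.7] rot [-0.003  0.009  0.   ]
```

```bash
python3 - <<'E'
from h import *
import cv2
im=bot.camera("scene");cv2.imwrite("pics/scene2.png",cv2.resize(im[110:260,150:350,::-1],(800,600),interpolation=cv2.INTER_CUBIC))
E
```

```text
(no output)
```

View pics/scene2.png

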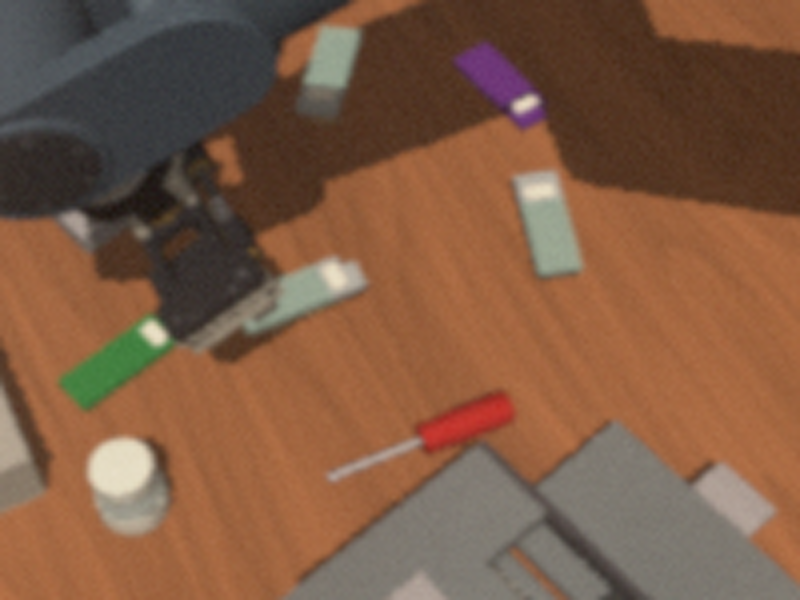

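The open fingers straddle the clear end of the notched slide (frosted end visible at (345,275)); the green look-alike at (120,360) is clear beyond it, and the flap lies down at (640,500). Descend and grip.

>>> hand_motion(
  plan=[-7,0.4,19,0,0.009,0,-6,0,16,0,0,0,-3.5,0,9,0,0,0,-2,0,5.7,0,0,0,0,0,0,0,0,0],
)

```text
t: 6.25
eef_pos: [643.7, -146.2, 7.7]
orientation: [-0.2, 0.008, 0.98, 0.0]
contact_force: [-0.7, 0.2, -0.7]
gripper_width: 51.9
gripper_force: 0.0
```

>>> hand_motion(
  plan=[0,0,0,0,0,0,0,0,0,0,0,0,0,0,0,0,0,0,0,0,0,0,0,0,0,0,0,0,0,0],
  aperture=20,
  grip_force=40,
)

```text
t: 6.75
eef_pos: [644.5, -146.4, 9.3]
orientation: [-0.199, 0.008, 0.98, 0.0]
contact_force: [0.5, -0.4, 3.7]
gripper_width: 33.5
gripper_force: 40.0
```

```bash
python3 - <<'E'
from h import *
delta([644.7,-146.3,9.2],3.124,.4)
E
```

```text
shift [-0.2  0.1 -0. ] rot [-0.003 -0.     0.   ]
```

>>> hand_motion(
  plan=[4,0,-9.2,0,0,0,8,0,-18.4,0,0,0,16,0,-36.8,0,0,0,16,0,-36.8,0,0,0,16,0,-36.8,0,0,0,0,0,0,0,0,0,0,0,0,0,0,0],
)

```text
t: 7.45
eef_pos: [643.1, -146.0, 161.0]
orientation: [-0.198, 0.008, 0.98, -0.0]
contact_force: [0.3, -0.8, -1.5]
gripper_width: 33.3
gripper_force: 40.0
```

```bash
python3 - <<'E'
from h import *
im=bot.camera("scene");np.save("pics/s3.npy",im)
import cv2;cv2.imwrite("pics/scene3.png",cv2.resize(im[80:230,150:350,::-1],(800,600),interpolation=cv2.INTER_CUBIC))
c=np.array([639.8,202.5]);y=.232;u=np.array([np.cos(y),np.sin(y)])
for d in(120,0):
    Rt=delta([0,0,0],y,.4); g=np.r_[c+u*(-79-38.5-d),81.5]; t=g+Rt.apply([0,0,15]); print(t.round(1));delta(t,y,.4)
print(bot.state()["qpos"].round(2))
E
```

```text
shift [531.6 135.7 398.1] rot [-1.129  0.004  2.664]
[414.3 149.2  67.7]
shift [179.  291.5 174.6] rot [-1.129  0.004  2.664]
shift [531.6 135.7 398.1] rot [-1.129  0.004  2.664]
[531.1 176.8  67.7]
shift [ 71.9 321.  129.2] rot [-1.129  0.004  2.664]
[-0.25  0.83  1.05 -0.09  1.65 -1.8 ]
```

View pics/scene3.png

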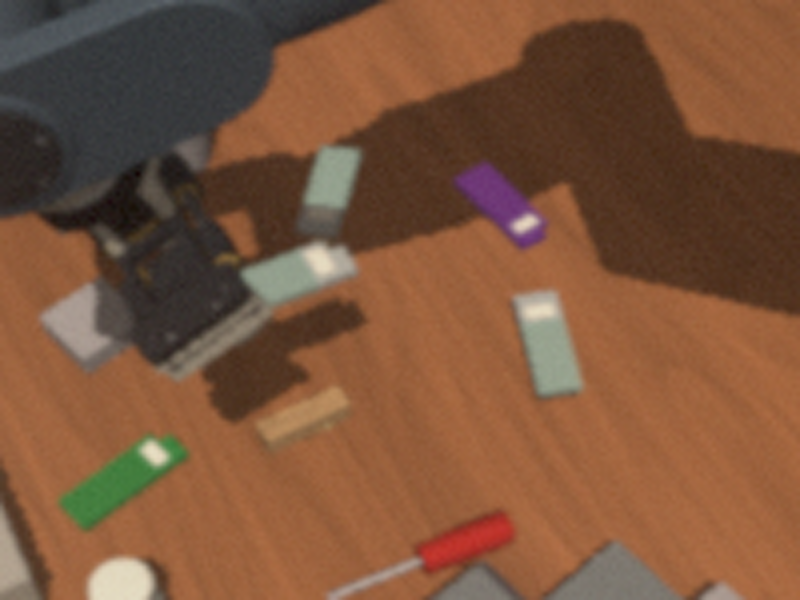

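The notched slide is held level by its clear end ((250,280) to (350,260)) and only the empty rest remains at (300,415). Swing it in front of the cabinet.

>>> hand_motion(
  plan=[26.9,36.4,11.1,0,0,0,26.9,36.4,11.1,0,0,0,26.9,36.4,11.1,0,0,0,26.9,36.4,11.1,0,0,0,26.9,36.4,11.1,0,0,0,26.9,36.4,11.1,0,0,0,26.9,36.4,11.1,0,0,0,26.9,36.4,11.1,0,0,0],
)

```text
t: 8.3
eef_pos: [412.6, 150.1, 159.8]
orientation: [-0.2, 0.008, 0.98, 0.0]
contact_force: [1.1, 0.6, -1.6]
gripper_width: 33.1
gripper_force: 40.0
```

>>> hand_motion(
  plan=[0,0,0,-0.0565,0,0.1332,0,0,0,-0.0565,0,0.1332,0,0,0,-0.0565,0,0.1332,0,0,0,-0.0565,0,0.1332,0,0,0,-0.0565,0,0.1332,0,0,0,-0.0565,0,0.1332,0,0,0,-0.0565,0,0.1332,0,0,0,-0.0565,0,0.1332],
)

```text
t: 9.1
eef_pos: [414.0, 148.9, 159.7]
orientation: [-0.166, 0.546, 0.814, 0.109]
contact_force: [-0.6, -0.1, -0.1]
gripper_width: 33.3
gripper_force: 40.0
```

>>> hand_motion(
  plan=[0,0,0,-0.0565,0,0.1332,0,0,0,-0.0565,0,0.1332,0,0,0,-0.0565,0,0.1332,0,0,0,-0.0565,0,0.1332,0,0,0,-0.0565,0,0.1332,0,0,0,-0.0565,0,0.1332,0,0,0,-0.0565,0,0.1332,0,0,0,-0.0565,0,0.1332],
)

```text
t: 9.9
eef_pos: [413.8, 148.8, 159.7]
orientation: [-0.077, 0.902, 0.384, 0.182]
contact_force: [0.5, -0.0, -0.9]
gripper_width: 33.1
gripper_force: 40.0
```

```bash
python3 - <<'E'
from h import *
delta([414.3,149.2,67.7],.232,.4); print(bot.state()["qpos"].round(2))
E
```

```text
shift [-35.1   0.1  85. ] rot [-0.222  0.002  0.527]
[0.07 0.1  2.22 0.5  0.58 0.45]
```

>>> hand_motion(
  plan=[0,0,0,-0.0555,0,0.132,0,0,0,-0.0555,0,0.132,0,0,0,-0.0555,0,0.132,0,0,0,-0.0555,0,0.132,0,0,0,0,0,0,0,0,0,0,0,0],
)

```text
t: 10.5
eef_pos: [413.5, 148.6, 159.3]
orientation: [-0.033, 0.966, 0.172, 0.192]
contact_force: [0.6, -0.0, -1.0]
gripper_width: 33.6
gripper_force: 40.0
```

```bash
python3 - <<'E'
from h import *
import cv2
delta([414.3,149.2,67.7],.232,.4); print(bot.state()["qpos"].round(2))
im=bot.camera("scene");np.save("pics/s4.npy",im);t=bot.camera("top");np.save("pics/t4.npy",t)
a=cv2.resize(im[200:380,210:410,::-1],(400,360));b=cv2.resize(t[120:270,120:290,::-1],(400,353))
a=cv2.resize(im[200:350,210:400,::-1],(760,600),interpolation=cv2.INTER_CUBIC)
cv2.imwrite("pics/scene4.png",a)
E
```

```text
shift [-34.1  -0.6  85. ] rot [-0.043  0.008  0.112]
[0.21 0.08 2.24 0.13 0.43 1.32]
```

View pics/scene4.png

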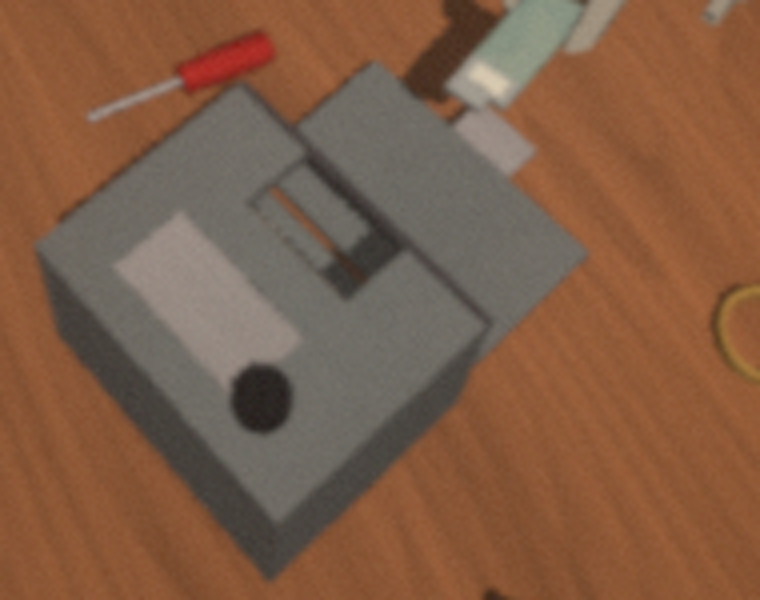

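Flap is fully down with its tab at (490,140). The slide's label at (488,80) is heading for the opening. Using this view to cross-check the cabinet pose, flap angle and slide pose.

>>> hand_motion(
  plan=[0,0,0,-0.043,0.008,0.112,0,0,0,0,0,0],
)

```text
t: 10.8
eef_pos: [413.7, 148.2, 159.5]
orientation: [-0.025, 0.973, 0.121, 0.196]
contact_force: [-0.8, 0.0, -0.4]
gripper_width: 33.2
gripper_force: 40.0
```

```bash
python3 - <<'E'
from h import *
c=lambda u,v:np.array([138+u/7-.43,120+v/7-.43]); s=lambda u,v:np.array([210+u/4-.38,200+v/4-.38])
T=[("top",[80,100,145],c(42,148)),("top",[80,-100,145],c(497,47)),("top",[-80,100,145],c(118,507)),("top",[-80,-100,145],c(577,407)),
 ("top",[-26,40,145],c(232,352)),("top",[-26,-40,145],c(413,315))]
S=[("scene",[80,100,145],s(275,522)),("scene",[80,-100,145],s(37,245)),("scene",[-80,-100,145],s(241,84)),("scene",[-80,100,145],s(489,325)),("scene",[80,100,0],s(270,578)),("scene",[-26,40,145],s(347,298)),("scene",[-26,-40,145],s(248,202))]
for o in(S,T+S):
    p,e=fit(o,[640,205,.23]);print(p,e.round(1).tolist())
M=R.from_rotvec([0,0,p[2]])
for th in(1.3,1.4,1.54):
    print(th,[((proj("scene",M.apply([-86-145*np.sin(th),y,30+145*np.cos(th)])+[p[0],p[1],0])[0]-[210,200])*4).round() for y in(25,-25)])
delta([414.3,149.2,67.7],.232,.4)
# slide predicted from tool
q=bot.state();Rc=R.from_quat(np.r_[q["orientation"][1:],q["orientation"][0]])*R.from_rotvec([0,-.4,0])
g=q["eef_pos"]-Rc.apply([15*np.sin(.4),0,15*np.cos(.4)])
for n,b in(("far-y",[86.5,17,-3]),("notch",[86.5,-7,-3]),("label",[67.5,0,-3])):
    P=g+Rc.apply(b);print(n,P.round(1),((proj("scene",P)[0]-[210,200])*4).round())
E
```

```text
[6.40515298e+02 2.04428510e+02 2.30128719e-01] [[0.4, 0.3], [-0.8, -0.5], [1.0, -1.5], [1.1, -1.4], [-0.3, 1.4], [-0.7, 1.2], [-0.6, -0.1]]
[6.40285919e+02 2.03805555e+02 2.30920228e-01] [[-0.4, -0.4], [-0.0, -0.3], [-0.8, 0.1], [-0.2, -0.3], [-0.8, 0.2], [-0.3, -0.3], [0.4, -0.0], [-0.9, -0.7], [0.9, -1.8], [1.0, -1.8], [-0.3, 1.1], [-0.8, 0.9], [-0.7, -0.3]]
1.3 [array([540., 130.]), array([482.,  79.])]
1.4 [array([539., 137.]), array([482.,  87.])]
1.54 [array([536., 149.]), array([480.,  99.])]
shift [-34.9  -0.8  84.9] rot [-0.006  0.002  0.014]
far-y [496.1 151.4 176.2] [432.  69.]
notch [490.3 174.7 176.2] [463.  96.]
label [473.6 163.3 176.3] [476.  68.]
```

>>> hand_motion(
  plan=[-9,-0.8,21,-0.006,0.002,0.014,-13,0,32,0,0,0,-12.9,0,32,0,0,0,0,0,0,0,0,0,0,0,0,0,0,0],
)

```text
t: 11.3
eef_pos: [414.8, 149.0, 68.1]
orientation: [-0.023, 0.973, 0.115, 0.197]
contact_force: [1.2, -0.3, 0.0]
gripper_width: 33.6
gripper_force: 40.0
```

```bash
cat >> h.py <<'E'
C=np.array([640.1,203.2]);Y=.231;U=np.array([np.cos(Y),np.sin(Y)])
def place(d,dz=0):
    x=np.array([U[0],U[1],0]);g=np.r_[C+U*(-79-38.5-d),81.5+dz]
    t=g+15*(np.sin(.4)*x+np.cos(.4)*np.array([0,0,-1.])); delta(t,Y,.4)
E
python3 - <<'E'
from h import *
place(60);place(0);print(bot.state()["qpos"].round(2))
E
```

```text
shift [55.2 -0.9 23.7] rot [-0.001  0.001  0.005]
shift [110.5  -0.6  47.1] rot [-0.001  0.001  0.005]
[ 0.24  0.31  2.31 -0.03  0.12  1.6 ]
```

>>> hand_motion(
  plan=[18.4,-0.6,7.9,0,0,0.005,18.4,0,7.9,0,0,0,18.4,0,7.8,0,0,0,18.4,0,7.8,0,0,0,18.4,0,7.8,0,0,0,9.2,0,4,0,0,0,9.3,0,3.9,0,0,0,0,0,0,0,0,0],
)

```text
t: 12.1
eef_pos: [532.6, 177.3, 68.8]
orientation: [-0.024, 0.973, 0.112, 0.199]
contact_force: [0.2, 0.1, -0.8]
gripper_width: 33.1
gripper_force: 40.0
```

>>> hand_motion(
  plan=[0,0,0,0,0,0,0,0,0,0,0,0,0,0,0,0,0,0],
)

```text
t: 12.4
eef_pos: [531.1, 177.1, 67.6]
orientation: [-0.024, 0.974, 0.112, 0.198]
contact_force: [1.3, -0.8, -0.1]
gripper_width: 32.9
gripper_force: 40.0
```

```bash
python3 - <<'E'
from h import *
import cv2
place(0)
t=bot.camera("top");s=bot.camera("scene")
x=np.array([U[0],U[1],0]);M=R.from_rotvec([0,0,Y])
for n,b in(("label",[-50,0,84.5]),("tip-17",[-31,-17,84.5]),("tip+7",[-31,7,84.5]),("win-26",[-26,40,145]),("win",[-50,0,145])):
    P=M.apply(b)+[*C,0];print(n,((proj("top",P)[0]-[150,130])*8).round(),((proj("scene",P)[0]-[260,220])*8).round())
a=cv2.resize(t[130:205,150:200,::-1],None,fx=8,fy=8,interpolation=cv2.INTER_CUBIC)
b=cv2.resize(s[220:295,260:310,::-1],None,fx=8,fy=8,interpolation=cv2.INTER_CUBIC)
cv2.imwrite("pics/fin.png",np.hstack([a,b]))
E
```

```text
shift [ 0.4 -0.4  0.1] rot [-0.001 -0.001 -0.003]
label [305. 380.] [234. 365.]
tip-17 [338. 324.] [148. 365.]
tip+7 [278. 337.] [204. 422.]
win-26 [161. 321.] [284. 438.]
win [280. 360.] [246. 282.]
```

View pics/fin.png

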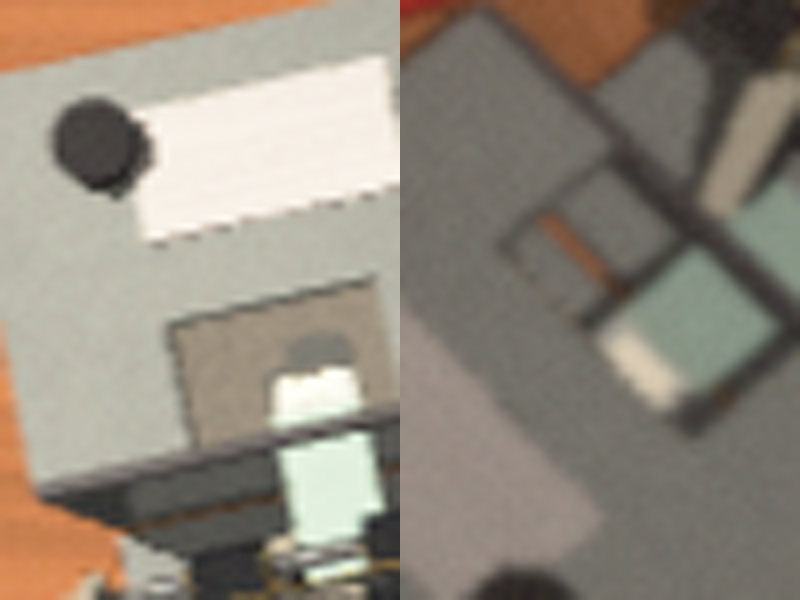

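Top half of the view: the tip sits under the window at about (320,335) with the label at (315,390). Scene half: label at (643,363), clear of every edge. There may be an offset of a few mm, so I'll measure it numerically in each camera against that camera's own cabinet fit.

```bash
cat > rect.py <<'E'
from h import *
import cv2
def rect(n,im,p,z,xs,ys):
    M=R.from_rotvec([0,0,p[2]]);X,Yg=np.meshgrid(xs,ys,indexing="ij")
    P=M.apply(np.c_[X.ravel(),Yg.ravel(),np.full(X.size,z)])+[p[0],p[1],0]
    uv=proj(n,P).astype(np.float32).reshape(*X.shape,2)
    return cv2.remap(im,uv[...,0],uv[...,1],cv2.INTER_LINEAR).astype(int)
E
python3 - <<'E'
from rect import *
np.set_printoptions(linewidth=250)
for n,p in(("top",(639.8,202.5,.2324)),("scene",(640.5,204.4,.230))):
    im=bot.camera(n)
    ys=np.arange(-30,31,2)
    print(n,"lat R/G vs y",ys[0],"step2")
    for x0 in(-60,-50,-40):
        r=rect(n,im,p,84.5,np.arange(x0-2,x0+3),ys).mean(0); print(x0,r[:,0].astype(int).tolist(),(r[:,1]-r[:,0]).astype(int).tolist())
    xs=np.arange(-74,-19,2)
    for y0 in(-10,0):
        r=rect(n,im,p,84.5,xs,np.arange(y0-3,y0+4)).mean(1); print("x",xs[0],y0,r[:,0].astype(int).tolist(),(r[:,1]-r[:,0]).astype(int).tolist())
    # window edges at roof top
    r=rect(n,im,p,145,np.arange(-45,-34),np.arange(-50,51,2)).mean(0);print("win y",r[:,0].astype(int).tolist())
    r=rect(n,im,p,145,np.arange(-90,-14,2),np.arange(-38,-30) if n=="top" else np.arange(30,36)).mean(1);print("win x -90",r[:,0].astype(int).tolist())
E
```

```text
top lat R/G vs y -30 step2
-60 [158, 155, 155, 156, 158, 164, 185, 217, 227, 232, 233, 236, 238, 237, 236, 235, 234, 233, 236, 238, 239, 236, 225, 209, 181, 163, 158, 158, 158, 159, 157] [-10, -11, -12, -13, -13, -9, -4, 1, 4, 5, 5, 5, 5, 5, 5, 5, 5, 7, 5, 5, 5, 5, 5, 4, -1, -7, -11, -11, -11, -11, -12]
-50 [160, 158, 158, 158, 160, 167, 184, 213, 239, 248, 252, 252, 251, 250, 250, 253, 251, 247, 250, 251, 251, 236, 212, 169, 147, 156, 159, 159, 158, 158, 158] [-12, -12, -11, -11, -12, -11, -9, -5, -2, -2, -1, 0, 0, -1, -1, -1, -1, -1, -1, -1, -1, -3, -5, -7, -10, -11, -12, -12, -12, -12, -13]
-40 [161, 160, 160, 160, 157, 148, 139, 131, 127, 128, 129, 129, 129, 128, 128, 129, 130, 134, 137, 144, 147, 148, 150, 152, 153, 156, 158, 157, 157, 156, 154] [-11, -12, -13, -13, -12, -11, -7, -3, -2, -2, -2, -2, -1, -1, -1, -1, -2, -4, -5, -8, -8, -9, -9, -10, -11, -12, -13, -14, -13, -12, -12]
x -74 -10 [198, 147, 99, 113, 137, 183, 219, 236, 245, 250, 251, 251, 251, 248, 210, 149, 133, 127, 127, 127, 130, 138, 149, 159, 161, 161, 160, 155] [14, 9, -3, -5, 0, 7, 9, 6, 1, -1, -1, -1, -1, -1,
[... 1891 characters left out ...]
2, -2, -2]
x -74 0 [135, 134, 134, 134, 136, 138, 142, 153, 176, 199, 211, 215, 210, 192, 162, 132, 118, 115, 115, 115, 116, 116, 116, 116, 116, 116, 116, 116] [13, 13, 13, 13, 12, 11, 9, 3, -3, -10, -13, -12, -13, -12, -9, -6, -4, -3, -3, -2, -1, -2, -4, -3, -2, -3, -3, -3]
win y [114, 114, 115, 115, 108, 98, 94, 102, 111, 116, 117, 115, 115, 114, 115, 116, 115, 115, 112, 107, 96, 82, 71, 74, 92, 121, 141, 150, 156, 158, 158, 160, 160, 161, 160, 161, 159, 155, 148, 133, 111, 89, 72, 67, 72, 89, 105, 112, 113, 114, 113]
win x -90 [142, 139, 139, 135, 125, 103, 84, 71, 62, 59, 67, 78, 86, 90, 91, 93, 93, 92, 93, 92, 91, 90, 90, 91, 91, 88, 84, 80, 77, 79, 82, 90, 101, 111, 113, 114, 114, 114]
```

Both cameras agree with the target to about 1 mm: tip at x = -31, label/clear boundary at -59 (targets -31 and -59), and lateral centre at 0 ±0.5. The flap is down and contact forces are near zero, so I'm handing in.

```bash
python3 -c "
from h import *
place(0);print(bot.state()['contact_force'],bot.state()['t']);print(bot.job_done())"
```

```text
shift [ 0.1 -0.5 -0. ] rot [-0.001 -0.001 -0.003]
[ 0.0764748   0.7372359  -1.38215021] 12.6
the job is handed in; nothing more can be done
None
```

I handed the job in at 12.6 s: the flap is all the way down, and the notched slide is held by its clear end in the middle of the open front, its label within about 1 mm of centre under the window by both cameras. Nothing else was moved as far as the pictures show, and the result of the judging was not reported back.

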